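# Knock a stuck tube adapter out of its centrifuge carrier

### The job

The blue tube adapter is stuck in the centrifuge carrier that lies upside down on the knock-out stand. Pick up the small mallet and tap the adapter down on its left and right rubber foot in turn, lightly (it cracks at 20 N) and without driving it badly crooked or touching it with the fingers, until it drops out onto the mat below. Then stand the mallet back on its rubber face on the worktop, clear of the stand, and leave the vials and the ointment jar where they are.

Things in the scene. Friction and masses are not known exactly. Their poses are not given: they have to be found in the camera images.
- mallet_head (a point): Small mallet standing on its grey rubber face (28 mm wide, gives 1 mm per 8 N). Upright steel head, 26 mm thick, 70 mm tall, 30 mm collar in its lowest 23 mm; black handle, radius 8.5 mm at most, level from the head's middle along -x to 120 mm out. Point: head's axis, 37 mm above the rubber face. z up. 0.22 kg. Take the head from above, fingers closing along y.
- carrier: Knock-out stand with the centrifuge carrier fixed upside down on it. Origin: stand's centre on the worktop; z up, y along its length (+y = left end). White foot plate 110 x 190 x 8 mm. Dark mat, top at z = 11 mm.
- adapter_mid (a point): Blue adapter, body 44 (x) x 110 (y) x 48 mm on an 8 mm flange, a 52 mm opening in its middle. Point: centre line, 28 mm above its underside; at z = 97 mm seated, 39 mm lying on the mat. Axes as the carrier's. About 0.15 kg. 6 to 14 N on one foot moves that end 1 to 7 mm down, then it wedges and the force shoots up until the other end is tapped. About 20 mm down, the pads let go and it falls.
- adapter_left (a point): Tap point on the left (+y) dark rubber foot bar on top of the adapter, 36 mm from its middle, 56 mm above its underside plus 6 mm for a half-worn foot. The two bars (30 (x) x 12 (y) mm, 34 to 46 mm from the middle) are worn unevenly and stand 1 to 11 mm above the blue body, so find the real height by touch. A mallet face centred here clears the frame's end wall by 5 mm.
- adapter_right (a point): The same on the right (-y) foot bar.
- vial_1: Glass vial with dark cap, 29 mm in diameter, 74 mm tall, standing behind the stand; origin at the centre of its underside. Leave alone.
- vial_2: A second such vial. Leave alone.
- ointment_jar: Blue ointment jar, 36 mm in diameter, 53 mm tall, standing in front of the stand; origin at the centre of its underside. Leave alone.
- carrier_top (a point): Middle of the top of the carrier, a grey aluminium frame 44 mm high, 121 mm above the worktop. Its opening is 45 (x) x 111 (y) mm: 0.5 mm play round the adapter. Trunnion bosses reach 52 mm to either side (x). A sprung rubber pad in each end wall, 15 mm below the top, grips the adapter's end.

How it is judged:
By the outcome, as a careful person would: the job done as asked, in the order asked, and still so for the second after the job is handed in, with the robot touching nothing.
It also fails if it takes over 70 s, if anything falls off the work surface, if the arm or the gripper's body presses on something with over 40 N, if the wrist force passes 120 N, or if a joint passes its speed limit or range.

### The arm

A 6-joint arm with a two-finger parallel gripper is mounted at the origin on a cart in front of the work surface, level with it; the furniture and walls round the work are solid. World frame = base frame: x ahead of the robot, y to its left, z up, the work surface at z = 0. Lengths are in m, angles in degrees, forces in N, time in s.
With the tool pointing down it reaches from about 0.375 to 0.9 m from the base axis. Payload 3.1 kg.
Tool frame: the origin (TCP) lies on the centre line of the jaws, within the pads' length; the fingertips stand 22 mm ahead of it and the grasp point (between the pads) lies 3 mm ahead of it; y points along the fingers, z is the direction in which the jaws open and shut, and the axes are right-handed (so a half turn about y gives the same grasp; the last joint's range is limited). The gripper opens to 87 mm and grips with 3 to 60 N. Pads are 19 mm wide; open, the fingers measure 117 mm over their backs; the gripper's body (75 mm by 190 mm) begins 51 mm behind the grasp point.
Start: joints at [66.664, 30.224, 82.088, -0, 67.689, -10.227], TCP at [0.142, 0.609, 0.245] pointing down, gripper open.
Joint ranges: [-176.69, 176.69], [-43.24, 126.21], [12.49, 139.97], [-82, 262], [0, 151.66], [-163.58, 163.58]. Speed limits (degrees/s): [159.86, 159.86, 180, 180, 180, 180].

### API

Orientations are given as a 3x3 rotation matrix whose columns are the frame's x, y, z axes.
In Python, from rig import bot gives the robot as it stands.
- The arm moves only by the tool jog_arm, never from a script. Its argument "motion" is one flat list of numbers, 6 for each row, row after row: the shift along the tool's x, y, z in mm, then the turn, a rotation vector about the tool's x, y, z in degrees. A call has 1 to 20 rows; each row is the pose to reach, as a shift and turn from the pose commanded when the call began, along the tool's axes at that moment; what a row does not reach only later rows make up. A row lasts 1/8 s, in which the tool goes at most 62.5 mm and 10.7 degrees, less where a joint would pass 70% of its speed; a pose out of reach is approached as far as the arm can. A call with a gripper value outside its range is refused whole. "gripper" is the opening, from 0 (shut) to 1 (fully open), set as the call begins (left out, the last holds). The fingers move at their own pace and stop on an object; the grip force is fixed at half the most. Time passes only in rows, so rows that repeat a pose let the fingers close. It gives the time, the measured TCP pose, the force and the opening at its end, in the units of the state.
- bot.read_state(): the state, without advancing time (a new reading comes with each control period).
- bot.capture(name): name is "scene" or "top" or "wrist"; returns (picture, depth): 480x640x3 uint8, red, green, blue; 480x640 float32, m along the optical axis (not along the pixel's ray), 0 where there is no reading.
- bot.get_calibration(name): a dict with "mtx" (3x3 intrinsics, pixels), "pose" (4x4, takes a point from camera to world coordinates); the wrist camera has in their place "hand_eye" (4x4, takes a point from camera to tool coordinates, whose origin is the TCP and whose axes are the tool frame's). Camera axes: x right, y up, looking along -z (the intrinsics and any distortion apply to the point x, -y, -z); pixel columns grow to the right and rows downward; lengths in m; the calibration is good to about 2 mm. A picture is of the moment at which its call begins: read the wrist's pose just before it. get_calibration takes no time and is no camera call.
- bot.hand_in(): hands the job in, once; it reports no verdict.
The state is a dict: "time_s": time; "joint_positions": joint angles; "qvel": joint speeds; "tau": joint torques, N m; "position": TCP position; "tcp_rot": TCP orientation; "force": force on the tool from outside, world axes, zero at the start; "moment": the same for the moment, N m; "opening": opening from 0.0 (shut) to 1.0 (fully open).
Only numpy, scipy, OpenCV 4.12 (cv2) and the standard library are available. Lean on these libraries where they do the work, as an engineer would, in place of code of your own. Each camera call takes 0.05 s, during which the arm holds its last target.

## Working session

There is one attempt and no reset: what is moved stays moved. The work goes in short steps, Python scripts to look and compute and a tool call to move; the robot and the scene stay as the last step left them, time stands still between calls to the robot, and variables do not carry over. Pictures are saved under pics/ and viewed, and the job is handed in when it is done.

Besides the shell and the picture viewer there is one more tool, called after "Request:" as name(argument=value, ...), one argument or row to a line, values as JSON. jog_arm: Moves the arm, as the interface text tells. Its arguments: {"type":"object","properties":{"motion":{"type":"array","items":{"type":"number"}},"gripper":{"type":"number"}},"required":["motion"]}

```bash
mkdir -p pics; ls; cat > h.py <<'E'
import numpy as np, cv2
from rig import bot
def save(n,im): cv2.imwrite('pics/'+n,cv2.cvtColor(im,cv2.COLOR_RGB2BGR))
def pts(name,d,st=None):
    c=bot.get_calibration(name); K=np.array(c['mtx'])
    if 'pose' in c: T=np.array(c['pose'])
    else:
        B=np.eye(4);B[:3,:3]=st['tcp_rot'];B[:3,3]=st['position'];T=B@np.array(c['hand_eye'])
    v,u=np.mgrid[:480,:640]
    x=(u-K[0,2])/K[0,0]*d; y=(v-K[1,2])/K[1,1]*d
    P=np.stack([x,-y,-d],-1)
    return P@T[:3,:3].T+T[:3,3]
E
python3 - <<'E'
from h import *
s=bot.read_state()
print({k:np.round(v,3).tolist() for k,v in s.items()})
for n in ['scene','top','wrist']:
    im,d=bot.capture(n); save(n+'0.png',im); np.savez('/tmp/'+n+'0.npz',im=im,d=d)
    c=bot.get_calibration(n); print(n,{k:np.round(v,3).tolist() if not isinstance(v,str) else v for k,v in c.items()})
E
```

```text
pics
{'time_s': 0.0, 'joint_positions': [66.663, 30.279, 82.156, -0.001, 67.688, -10.228], 'qvel': [-0.079, 0.016, 0.006, -0.054, -0.076, -0.011], 'tau': [-0.002, -44.005, -17.659, 0.063, 0.058, -0.0], 'position': [0.141, 0.608, 0.244], 'tcp_rot': [[0.974, -0.001, 0.227], [-0.227, -0.002, 0.974], [-0.0, -1.0, -0.002]], 'force': [0.089, -0.304, -0.32], 'moment': [-0.007, 0.031, 0.043], 'opening': 1.001}
scene {'mtx': [[599.464, 0.0, 328.235], [0.0, 599.464, 237.435], [0.0, 0.0, 1.0]], 'pose': [[0.453, 0.606, -0.654, -0.188], [-0.891, 0.292, -0.346, -0.499], [-0.019, 0.74, 0.673, 0.878], [0.0, 0.0, 0.0, 1.0]]}
top {'mtx': [[523.425, 0.0, 318.909], [0.0, 523.425, 238.865], [0.0, 0.0, 1.0]], 'pose': [[0.028, 0.983, -0.182, 0.379], [-1.0, 0.029, 0.006, -0.105], [0.011, 0.182, 0.983, 1.134], [0.0, 0.0, 0.0, 1.0]]}
wrist {'mtx': [[386.604, 0.0, 316.627], [0.0, 386.604, 242.734], [0.0, 0.0, 1.0]], 'hand_eye': [[0.001, -0.964, -0.267, -0.072], [-0.0, 0.267, -0.964, -0.142], [1.0, 0.001, -0.0, -0.001], [0.0, 0.0, 0.0, 1.0]]}
```

View pics/scene0.png

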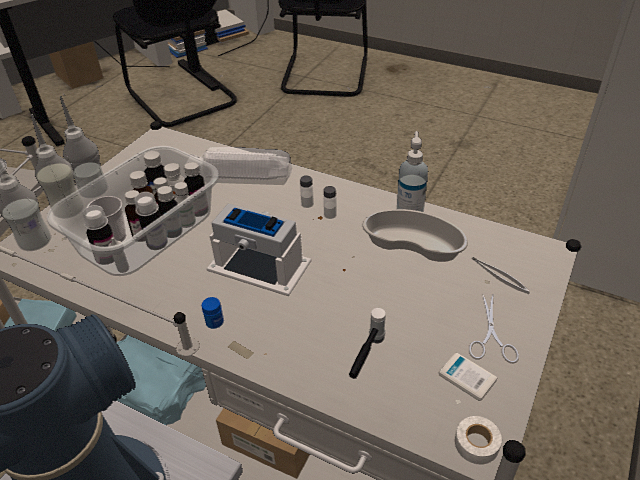

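View pics/top0.png

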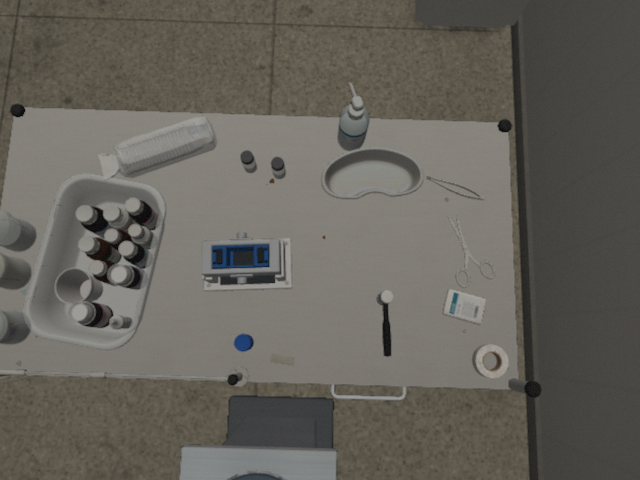

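View pics/wrist0.png

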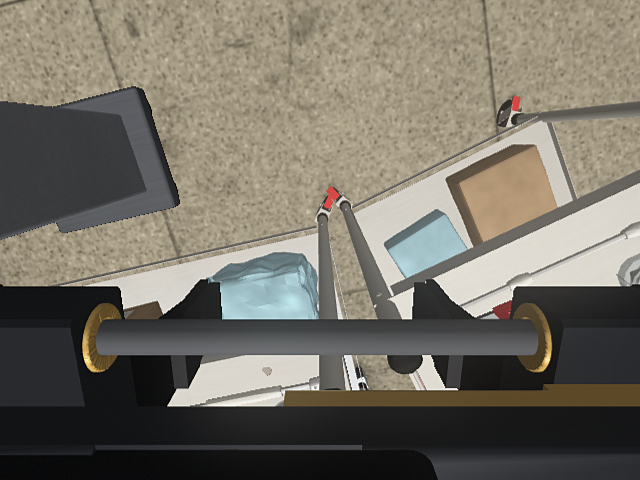

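The scene view shows the carrier at about (255,245), the mallet head at (378,320) with its handle towards the robot, and the jar at (213,312). The top view shows the carrier at (242,258) and the mallet head at (386,297). Next I measure from the depth.

```bash
python3 - <<'E'
from h import *
A={n:np.load('/tmp/'+n+'0.npz') for n in ['top','scene']}
for n in A:
    im,d=A[n]['im'],A[n]['d']; P=pts(n,d); hsv=cv2.cvtColor(im,cv2.COLOR_RGB2HSV)
    ok=d>0
    def rep(t,m):
        m=m&ok
        if m.sum()<5: print(n,t,'none');return
        q=P[m]; print(n,t,m.sum(),'med',np.median(q,0).round(4),'lo',np.percentile(q,2,0).round(4),'hi',np.percentile(q,98,0).round(4))
    x,y,z=P[...,0],P[...,1],P[...,2]
    tab=ok&(abs(z)<.015)&(x>.35)&(x<.8)&(abs(y)<.4); print(n,'table z',np.median(z[tab]))
    blue=(hsv[...,0]>100)&(hsv[...,0]<125)&(hsv[...,1]>150)
    rep('blue adapter',blue&(z>.09)&(x>.4))
    rep('jar',blue&(z<.08)&(z>.045)&(x>.3)&(x<.5))
    for zt in(.07,):
        reg=(x>.3)&(x<.55)&(y<-.15)&(y>-.33)
        rep('mallet head top',reg&(z>.06)&(z<.085))
        rep('handle',reg&(z>.025)&(z<.056)&(hsv[...,2]<70))
    rep('frame top',(z>.112)&(z<.13)&(x>.4)&(x<.65)&(y>-.1)&(y<.2))
    rep('bars',(z>.112)&(z<.15)&(hsv[...,2]<60)&(x>.4)&(x<.65)&(y>-.1)&(y<.2))
    rep('vials',(z>.06)&(z<.085)&(x>.6)&(x<.75)&(y>-.06)&(y<.13))
    # footplate
    rep('plate',(z>.004)&(z<.013)&(x>.4)&(x<.65)&(y>-.1)&(y<.2)&(hsv[...,2]>120))
    f=(z>.115)&(z<.128)&(x>.4)&(x<.65)&(y>-.1)&(y<.2)&ok
    q=P[f][:,:2].astype(np.float32); r=cv2.minAreaRect(q); print(r)
t=A['top']['im']; s=A['scene']['im']
save('z1.png',np.hstack([cv2.resize(t[225:305,190:310],(600,400),interpolation=2)]))
save('z2.png',np.hstack([cv2.resize(s[190:300,195:325],(600,508),interpolation=2)]))
save('z3.png',np.hstack([cv2.resize(t[280:365,345:430],(500,500),interpolation=2)]))
E
```

```text
top table z 0.0016896931253698177
top blue adapter 622 med [0.5282 0.0452 0.1255] lo [ 0.5051 -0.0121  0.0946] hi [0.5498 0.0929 0.13  ]
top jar 206 med [0.3624 0.0371 0.0541] lo [0.347  0.023  0.0488] hi [0.3765 0.0515 0.0583]
top mallet head top 136 med [ 0.4621 -0.2505  0.0714] lo [ 0.4503 -0.2626  0.0663] hi [ 0.4742 -0.2387  0.0749]
top handle 352 med [ 0.3916 -0.2542  0.0447] lo [ 0.3464 -0.2632  0.0376] hi [ 0.4561 -0.2407  0.0504]
top frame top 2119 med [0.5259 0.0433 0.1228] lo [ 0.4931 -0.0322  0.1135] hi [0.5627 0.1159 0.1289]
top bars 217 med [0.5272 0.0204 0.132 ] lo [ 0.5117 -0.0094  0.1136] hi [0.5446 0.0915 0.1395]
top vials 240 med [ 0.7392 -0.0105  0.0745] lo [ 0.7244 -0.0294  0.0623] hi [0.749  0.0583 0.0787]
top plate 1851 med [0.4875 0.0141 0.0056] lo [ 0.406  -0.0944  0.004 ] hi [0.644  0.1903 0.0121]
((0.5278306007385254, 0.04201444610953331), (0.07356543093919754, 0.15225791931152344), 4.184810638427734)
scene table z -0.0007078247924220404
scene blue adapter 763 med [0.5362 0.0512 0.1216] lo [ 0.5021 -0.1752  0.0916] hi [0.7898 0.0989 0.1267]
scene jar 245 med [0.3582 0.0378 0.0516] lo [0.3434 0.022  0.0458] hi [0.3847 0.2838 0.07  ]
scene mallet head top 172 med [ 0.4578 -0.2513  0.0682] lo [ 0.4483 -0.2632  0.0606] hi [ 0.4722 -0.2396  0.071 ]
scene handle 485 med [ 0.3912 -0.256   0.0419] lo [ 0.3419 -0.2629  0.0306] hi [ 0.4574 -0.2469  0.0511]
scene frame top 1676 med [0.5157 0.0397 0.1201] lo [ 0.4898 -0.033   0.1127] hi [0.5585 0.115  0.1287]
scene bars 304 med [0.5202 0.0372 0.1262] lo [ 0.5018 -0.012   0.1168] hi [0.5452 0.0929 0.1358]
scene vials 219 med [ 0.7359 -0.0093  0.0711] lo [ 0.7213 -0.029   0.0606] hi [0.7487 0.0597 0.0756]
scene plate 762 med [ 0.4843 -0.0081  0.0071] lo [ 0.4684 -0.0527  0.0042] hi [0.5814 0.1309 0.0105]
((0.5256357789039612, 0.042812470346689224), (0.07134465873241425, 0.15508516132831573), 3.956723928451538)
```

View pics/z1.png

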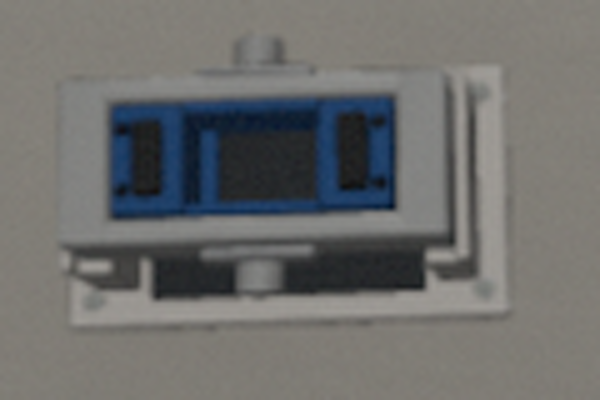

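View pics/z2.png

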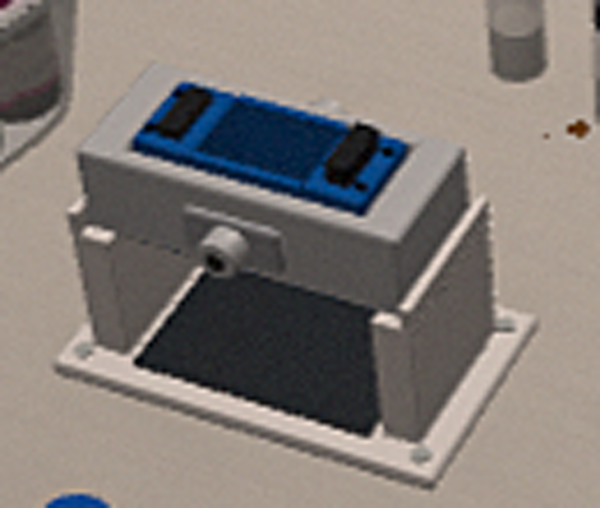

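View pics/z3.png

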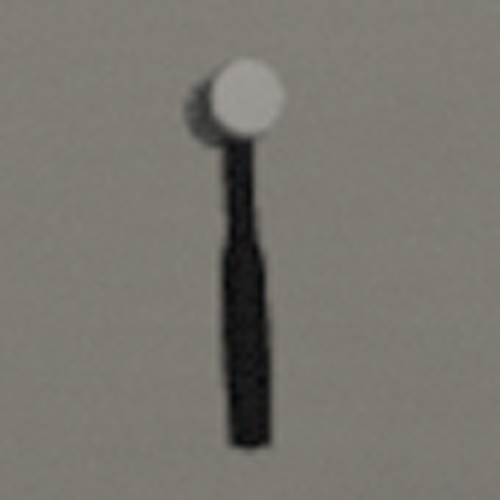

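The close-ups show the two dark bars on the blue adapter, at z1 (147,158) and (352,152), and the stand turned by about 4°. The mallet handle points along roughly -x. I'll measure the bars and the handle yaw, then work out the approach.

```bash
cat >> h.py <<'E'
def step(target,yaw=None,st=None):
    "shift (mm, tool axes) and turn about tool y (deg) to bring TCP to target, tool down, z axis at yaw (0: along +y)"
    st=st or bot.read_state(); R=np.array(st['tcp_rot']); p=np.array(st['position'])
    from scipy.spatial.transform import Rotation as Ro
    sh=R.T@(np.array(target)-p)*1e3
    rv=np.zeros(3)
    if yaw is not None:
        a=np.deg2rad(yaw); G=np.array([[np.cos(a),0,-np.sin(a)],[np.sin(a),0,np.cos(a)],[0,-1,0]])
        rv=np.rad2deg(Ro.from_matrix(R.T@G).as_rotvec())
    return sh.round(1).tolist()+rv.round(2).tolist()
E
python3 - <<'E'
from h import *
A={n:np.load('/tmp/'+n+'0.npz') for n in ['top','scene']}
for n in A:
    im,d=A[n]['im'],A[n]['d']; P=pts(n,d); hsv=cv2.cvtColor(im,cv2.COLOR_RGB2HSV); ok=d>0
    x,y,z=P[...,0],P[...,1],P[...,2]
    m=ok&(z>.115)&(z<.15)&(hsv[...,2]<60)&(hsv[...,1]<140)&(x>.45)&(x<.6)&(y>-.06)&(y<.16)
    k,l,s,c=cv2.connectedComponentsWithStats(m.astype(np.uint8))
    for i in range(1,k):
        if s[i,4]>20:
            q=P[l==i]; print(n,'bar',s[i,4],c[i].round(1),q.mean(0).round(4),'z pct',np.percentile(q[:,2],[10,50,90]).round(4), 'mid',((np.percentile(q,3,0)+np.percentile(q,97,0))/2).round(4))
    b=ok&(hsv[...,0]>100)&(hsv[...,0]<125)&(hsv[...,1]>150)&(z>.115)&(z<.135)&(x>.45)&(x<.6)&(y>-.06)&(y<.16)
    q=P[b]; print(n,'blue top',np.median(q[:,2]), cv2.minAreaRect(q[:,:2].astype(np.float32)))
    f=ok&(z>.115)&(z<.13)&(hsv[...,1]<60)&(hsv[...,2]>90)&(x>.45)&(x<.6)&(y>-.06)&(y<.16)
    print(n,'frame z',np.median(z[f]))
    h=ok&(hsv[...,2]<70)&(z>.02)&(z<.056)&(x>.3)&(x<.45)&(y<-.15)&(y>-.33)
    vx,vy,a,b_=cv2.fitLine(P[h][:,:2].astype(np.float32),cv2.DIST_HUBER,0,.01,.01).ravel(); print(n,'handle yaw',np.rad2deg(np.arctan(vy/vx)),a,b_)
print(step([.45,.35,.30],3.5),step([.461,-.251,.20],3.5))
E
```

```text
top bar 93 [260.4 254.2] [0.5306 0.0009 0.1354] z pct [0.1287 0.1366 0.1389] mid [5.302e-01 5.000e-04 1.328e-01]
top bar 84 [218.6 256.2] [0.5249 0.0817 0.1315] z pct [0.129  0.1315 0.1339] mid [0.5252 0.0818 0.1318]
top blue top 0.1258347022432853 ((0.5274720788002014, 0.040632911026477814), (0.042902495712041855, 0.10664210468530655), 3.1097047328948975)
top frame z 0.12212569752475255
top handle yaw 2.8463154 0.39221677 -0.25465032
scene bar 59 [234.4 213.7] [0.522  0.0824 0.129 ] z pct [0.1271 0.1291 0.1306] mid [0.5228 0.0825 0.1286]
scene bar 71 [270.6 222.6] [0.526  0.0022 0.1331] z pct [0.1291 0.134  0.1358] mid [0.5277 0.0028 0.1314]
scene blue top 0.12315466518799106 ((0.5258131623268127, 0.042838916182518005), (0.04797890782356262, 0.11179293692111969), 3.1656391620635986)
scene frame z 0.11968602446886667
scene handle yaw 2.7440505 0.38770342 -0.2553927
[359.0, -56.0, -181.6, 0.09, -16.61, -0.03] [506.0, 44.9, -764.3, 0.09, -16.61, -0.03]
```

Request:
jog_arm(
  motion=[359,-56,-182,0,-16.6,0,359,-56,-182,0,-16.6,0,359,-56,-182,0,-16.6,0,359,-56,-182,0,-16.6,0,359,-56,-182,0,-16.6,0,359,-56,-182,0,-16.6,0,359,-56,-182,0,-16.6,0,506,45,-764,0,-16.6,0,506,45,-764,0,-16.6,0,506,45,-764,0,-16.6,0,506,45,-764,0,-16.6,0,506,45,-764,0,-16.6,0,506,45,-764,0,-16.6,0,506,45,-764,0,-16.6,0,506,45,-764,0,-16.6,0,506,45,-764,0,-16.6,0,506,45,-764,0,-16.6,0,506,45,-764,0,-16.6,0,506,45,-764,0,-16.6,0,506,45,-764,0,-16.6,0],
  gripper=1.0,
)

```text
time_s: 2.65
position: [0.461, -0.2486, 0.1997]
tcp_rot: [[0.998, -0.001, -0.062], [0.062, 0.001, 0.998], [-0.001, -1.0, 0.001]]
force: [0.5, 1.5, 0.4]
opening: 1.002
```

```bash
python3 - <<'E'
from h import *
s=bot.read_state(); im,d=bot.capture('wrist'); save('w1.png',im); P=pts('wrist',d,s)
x,y,z=P[...,0],P[...,1],P[...,2]
m=(d>0)&(z>.06)&(z<.085)&(abs(x-.461)<.04)&(abs(y+.251)<.04)
q=P[m]; 
if len(q)>10: print(len(q),np.median(q,0),cv2.minEnclosingCircle(q[:,:2].astype(np.float32)),cv2.minAreaRect(q[:,:2].astype(np.float32)))
t=(d>0)&(abs(z)<.01)&(abs(y+.25)<.1);print(np.median(z[t]))
print(step([.461,-.251,.05],3),s['time_s'])
E
```

```text
1023 [ 0.46244457 -0.25154249  0.07103575] ((0.46377089619636536, -0.2515547573566437), 0.01323164626955986) ((0.4635769724845886, -0.25140121579170227), (0.025313420221209526, 0.025525368750095367), 4.480156421661377)
0.0014176419217868386
[-0.3, 149.8, -2.5, -0.03, 0.6, -0.02] 2.65
```

View pics/w1.png

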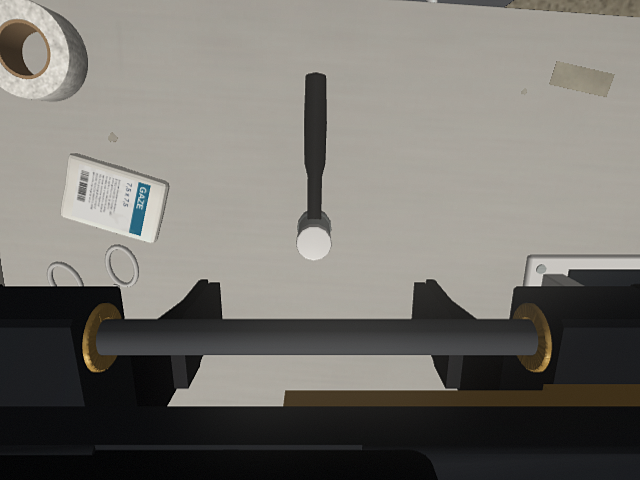

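The mallet head shows at (314,240) in the wrist view, centred between the fingers, with the handle straight up the image. I'll go down and grip it.

Request:
jog_arm(
  motion=[1,60,-2.7,0,0.5,0,1,110,-2.7,0,0.5,0,1,135,-2.7,0,0.5,0,1,149,-2.7,0,0.5,0,1,149,-2.7,0,0.5,0,1,149,-2.7,0,0.5,0],
)

```text
time_s: 3.45
position: [0.4632, -0.2531, 0.0516]
tcp_rot: [[0.999, 0.002, -0.053], [0.053, -0.001, 0.999], [0.002, -1.0, -0.002]]
force: [0.1, 0.6, 0.0]
opening: 1.004
```

Request:
jog_arm(
  motion=[0,0,0,0,0,0,0,0,0,0,0,0,0,0,0,0,0,0,0,0,0,0,0,0,0,0,0,0,0,0,0,0,0,0,0,0,0,0,0,0,0,0,0,0,0,0,0,0],
  gripper=0.0,
)

```text
time_s: 4.45
position: [0.4622, -0.2526, 0.0504]
tcp_rot: [[0.999, -0.0, -0.052], [0.052, 0.0, 0.999], [-0.0, -1.0, 0.001]]
force: [0.7, 0.4, -0.0]
opening: 0.283
```

Request:
jog_arm(
  motion=[0,-15,0,0,0,0,0,-50,0,0,0,0,0,-110,0,0,0,0,0,-150,0,0,0,0,0,-150,0,0,0,0,0,-150,0,0,0,0],
)

```text
time_s: 5.2
position: [0.4616, -0.2522, 0.2002]
tcp_rot: [[0.999, -0.001, -0.052], [0.052, 0.001, 0.999], [-0.001, -1.0, 0.001]]
force: [-0.8, -1.0, -3.6]
opening: 0.291
```

```bash
python3 - <<'E'
from h import *
s=bot.read_state(); im,d=bot.capture('wrist'); save('w2.png',im)
im,d=bot.capture('scene'); save('s2.png',im[150:450,200:500])
print(s['position'],s['force'],s['opening'])
print(step([.5285,.0059,.22],3.5,s),step([.5241,.0777,.22],3.5,s))
E
```

```text
[ 0.46162723 -0.25215341  0.20023939] [-0.77397924 -1.01835114 -3.57408403] 0.2912618798875425
[80.2, -19.6, 254.2, -0.05, -0.51, -0.06] [79.6, -19.5, 326.2, -0.05, -0.51, -0.06]
```

View pics/w2.png

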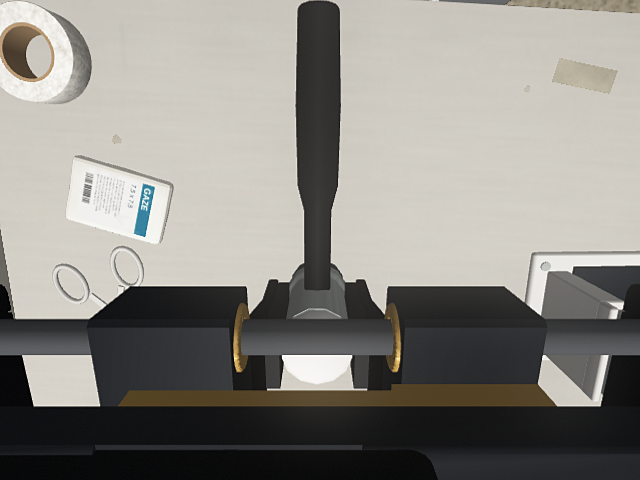

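View pics/s2.png

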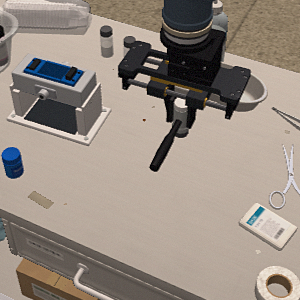

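The mallet is held square, with the head between the pads at (318,330) and the handle pointing up the wrist image. Next I move over the right foot.

Request:
jog_arm(
  motion=[20,-20,55,0,-0.5,0,40,-20,110,0,-0.5,0,60,-20,170,0,-0.5,0,75,-20,220,0,-0.5,0,80,-20,254,0,-0.5,0,80,-20,254,0,-0.5,0,80,-20,254,0,-0.5,0],
)

```text
time_s: 6.18
position: [0.5285, 0.0048, 0.2194]
tcp_rot: [[0.998, -0.002, -0.061], [0.061, -0.0, 0.998], [-0.002, -1.0, 0.0]]
force: [-0.4, -0.5, -2.3]
opening: 0.285
```

```bash
python3 - <<'E'
from h import *
s=bot.read_state(); im,d=bot.capture('wrist'); save('w3.png',im); np.savez('/tmp/w3.npz',im=im,d=d,p=s['position'],R=s['tcp_rot'])
P=pts('wrist',d,s);hsv=cv2.cvtColor(im,cv2.COLOR_RGB2HSV)
x,y,z=P[...,0],P[...,1],P[...,2]
print(s['position'],s['force'],step([.5285,.0059,.196],3.5,s))
b=(d>0)&(hsv[...,0]>100)&(hsv[...,0]<125)&(hsv[...,1]>150)&(z>.11)&(z<.14)&(x>.45)&(x<.6)
if b.sum()>20:
    q=P[b];print(q.min(0),q.max(0),cv2.minAreaRect(q[:,:2].astype(np.float32)))
E
```

```text
[0.52847318 0.00475328 0.21935992] [-0.41774732 -0.50883927 -2.25842426] [0.2, 23.4, 1.1, -0.0, 0.02, -0.14]
[ 0.50612152 -0.01237262  0.11000117] [0.5516657  0.09766066 0.12945879] ((0.5295188426971436, 0.042839668691158295), (0.04429621621966362, 0.10925804823637009), 3.1060256958007812)
```

View pics/w3.png

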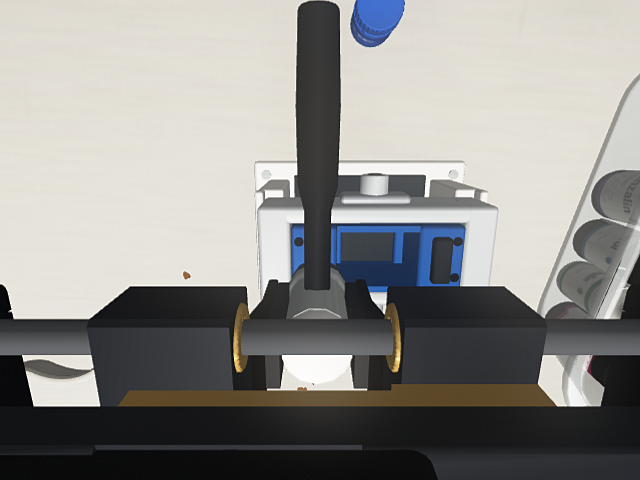

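The wrist view shows the adapter at (375,260), and its centre agrees with the other cameras to 1–3 mm. Going down to just above the right foot.

Request:
jog_arm(
  motion=[0.5,10,1.2,0,0,0,0.5,22,1.2,0,0,0,0.5,25,1.2,0,0,0,0.5,26,1.2,0,0,0,0.5,27,1.2,0,0,0],
)

```text
time_s: 6.85
position: [0.5297, 0.0061, 0.1936]
tcp_rot: [[0.998, 0.001, -0.061], [0.061, -0.0, 0.998], [0.0, -1.0, -0.0]]
force: [-0.7, -0.4, -2.3]
opening: 0.288
```

Request:
jog_arm(
  motion=[0,1,0,0,0,0,0,2,0,0,0,0],
)

```text
time_s: 7.1
position: [0.5296, 0.0063, 0.1917]
tcp_rot: [[0.998, 0.001, -0.061], [0.061, -0.0, 0.998], [0.001, -1.0, -0.0]]
force: [-0.2, -0.4, -3.1]
opening: 0.288
```

Request:
jog_arm(
  motion=[0,1,0,0,0,0],
)

```text
time_s: 7.22
position: [0.5295, 0.0063, 0.1906]
tcp_rot: [[0.998, 0.0, -0.061], [0.061, -0.0, 0.998], [0.0, -1.0, -0.0]]
force: [0.2, -0.1, -2.3]
opening: 0.285
```

Request:
jog_arm(
  motion=[0,1,0,0,0,0,0,2,0,0,0,0,0,2.5,0,0,0,0],
)

```text
time_s: 7.6
position: [0.5295, 0.0063, 0.1879]
tcp_rot: [[0.998, -0.0, -0.061], [0.061, 0.0, 0.998], [-0.0, -1.0, 0.0]]
force: [0.2, 0.3, -2.1]
opening: 0.281
```

Request:
jog_arm(
  motion=[0,0.5,0,0,0,0],
)

```text
time_s: 7.72
position: [0.5295, 0.0063, 0.1875]
tcp_rot: [[0.998, -0.0, -0.061], [0.061, -0.0, 0.998], [-0.0, -1.0, -0.0]]
force: [-0.4, -1.0, -2.7]
opening: 0.288
```

Request:
jog_arm(
  motion=[0,0.5,0,0,0,0],
)

```text
time_s: 7.85
position: [0.5295, 0.0063, 0.187]
tcp_rot: [[0.998, 0.0, -0.061], [0.061, -0.0, 0.998], [0.0, -1.0, -0.0]]
force: [0.5, 0.2, -2.3]
opening: 0.288
```

Request:
jog_arm(
  motion=[0,0.5,0,0,0,0],
)

```text
time_s: 7.98
position: [0.5295, 0.0063, 0.1865]
tcp_rot: [[0.998, 0.0, -0.061], [0.061, -0.0, 0.998], [0.0, -1.0, -0.0]]
force: [0.8, -0.3, -2.2]
opening: 0.283
```

Request:
jog_arm(
  motion=[0,0.5,0,0,0,0],
)

```text
time_s: 8.1
position: [0.5295, 0.0063, 0.186]
tcp_rot: [[0.998, 0.0, -0.061], [0.061, -0.0, 0.998], [0.0, -1.0, -0.0]]
force: [0.7, -0.5, -1.7]
opening: 0.287
```

Request:
jog_arm(
  motion=[0,0.5,0,0,0,0],
)

```text
time_s: 8.22
position: [0.5295, 0.0062, 0.1857]
tcp_rot: [[0.998, 0.0, -0.061], [0.061, -0.0, 0.998], [0.0, -1.0, -0.0]]
force: [-0.3, -0.3, 0.1]
opening: 0.282
```

Request:
jog_arm(
  motion=[0,0.5,0,0,0,0],
)

```text
time_s: 8.35
position: [0.5296, 0.0062, 0.1854]
tcp_rot: [[0.998, 0.0, -0.061], [0.061, -0.0, 0.998], [0.0, -1.0, -0.0]]
force: [-0.2, 0.2, 2.1]
opening: 0.29
```

Request:
jog_arm(
  motion=[0,0.5,0,0,0,0],
)

```text
time_s: 8.48
position: [0.5296, 0.0062, 0.185]
tcp_rot: [[0.998, 0.0, -0.061], [0.061, -0.0, 0.998], [0.0, -1.0, -0.0]]
force: [-1.1, -0.7, 4.5]
opening: 0.288
```

Request:
jog_arm(
  motion=[0,0.5,0,0,0,0],
)

```text
time_s: 8.6
position: [0.5296, 0.0062, 0.1846]
tcp_rot: [[0.998, 0.001, -0.061], [0.061, -0.0, 0.998], [0.001, -1.0, -0.0]]
force: [-1.5, 0.3, 5.3]
opening: 0.285
```

Request:
jog_arm(
  motion=[0,0.5,0,0,0,0],
)

```text
time_s: 8.72
position: [0.5297, 0.0061, 0.184]
tcp_rot: [[0.998, 0.001, -0.061], [0.061, -0.0, 0.998], [0.001, -1.0, -0.0]]
force: [-0.8, -0.4, 5.5]
opening: 0.287
```

Request:
jog_arm(
  motion=[0,0.5,0,0,0,0],
)

```text
time_s: 8.85
position: [0.5298, 0.006, 0.1835]
tcp_rot: [[0.998, 0.001, -0.061], [0.061, -0.001, 0.998], [0.001, -1.0, -0.001]]
force: [-0.6, -1.6, 5.2]
opening: 0.284
```

Request:
jog_arm(
  motion=[0,0.5,0,0,0,0],
)

```text
time_s: 8.98
position: [0.5298, 0.0058, 0.183]
tcp_rot: [[0.998, 0.001, -0.061], [0.061, -0.001, 0.998], [0.001, -1.0, -0.001]]
force: [-1.3, -2.1, 6.2]
opening: 0.284
```

Request:
jog_arm(
  motion=[0,0.5,0,0,0,0],
)

```text
time_s: 9.1
position: [0.5299, 0.0057, 0.1826]
tcp_rot: [[0.998, 0.001, -0.061], [0.061, -0.001, 0.998], [0.001, -1.0, -0.001]]
force: [-2.2, -1.9, 6.8]
opening: 0.284
```

Request:
jog_arm(
  motion=[0,0.5,0,0,0,0],
)

```text
time_s: 9.22
position: [0.5299, 0.0056, 0.1823]
tcp_rot: [[0.998, 0.001, -0.061], [0.061, -0.001, 0.998], [0.001, -1.0, -0.001]]
force: [-2.4, -1.7, 8.4]
opening: 0.288
```

Request:
jog_arm(
  motion=[0,-6,0,0,0,0,0,-14,0,0,0,0,-0.5,-14,36,0,0,0,-0.5,-14,72.5,0,0,0,-0.5,-10,72.5,0,0,0,-0.5,-6,72.5,0,0,0,-0.5,-4.5,72.5,0,0,0,-0.5,-3.5,72.5,0,0,0],
)

```text
time_s: 10.22
position: [0.5247, 0.0778, 0.1849]
tcp_rot: [[0.998, -0.0, -0.06], [0.06, -0.0, 0.998], [-0.0, -1.0, -0.0]]
force: [-0.2, 0.6, -1.4]
opening: 0.289
```

Request:
jog_arm(
  motion=[0,0.5,0,0,0,0],
)

```text
time_s: 10.35
position: [0.5247, 0.0781, 0.1845]
tcp_rot: [[0.998, -0.0, -0.06], [0.06, -0.0, 0.998], [-0.0, -1.0, -0.0]]
force: [0.2, 0.2, -2.1]
opening: 0.288
```

Request:
jog_arm(
  motion=[0,0.5,0,0,0,0],
)

```text
time_s: 10.48
position: [0.5247, 0.0783, 0.1841]
tcp_rot: [[0.998, 0.0, -0.06], [0.06, -0.0, 0.998], [0.0, -1.0, -0.0]]
force: [0.2, -0.6, -2.4]
opening: 0.289
```

Request:
jog_arm(
  motion=[0,0.5,0,0,0,0],
)

```text
time_s: 10.6
position: [0.5246, 0.0785, 0.1836]
tcp_rot: [[0.998, 0.0, -0.061], [0.061, -0.0, 0.998], [0.0, -1.0, -0.0]]
force: [0.1, -0.0, -2.5]
opening: 0.286
```

Request:
jog_arm(
  motion=[0,0.5,0,0,0,0],
)

```text
time_s: 10.72
position: [0.5246, 0.0786, 0.1831]
tcp_rot: [[0.998, 0.0, -0.061], [0.061, 0.0, 0.998], [0.0, -1.0, -0.0]]
force: [0.9, 1.0, -2.0]
opening: 0.288
```

Request:
jog_arm(
  motion=[0,0.5,0,0,0,0],
)

```text
time_s: 10.85
position: [0.5246, 0.0787, 0.1826]
tcp_rot: [[0.998, 0.0, -0.061], [0.061, 0.0, 0.998], [0.0, -1.0, -0.0]]
force: [-0.3, 0.1, -1.7]
opening: 0.284
```

Request:
jog_arm(
  motion=[0,0.5,0,0,0,0],
)

```text
time_s: 10.98
position: [0.5246, 0.0786, 0.182]
tcp_rot: [[0.998, 0.0, -0.061], [0.061, -0.0, 0.998], [0.0, -1.0, -0.0]]
force: [-0.0, 0.1, -3.7]
opening: 0.282
```

Request:
jog_arm(
  motion=[0,0.5,0,0,0,0],
)

```text
time_s: 11.1
position: [0.5246, 0.0786, 0.1815]
tcp_rot: [[0.998, 0.0, -0.061], [0.061, -0.0, 0.998], [0.0, -1.0, -0.0]]
force: [0.2, -0.1, -1.5]
opening: 0.283
```

Request:
jog_arm(
  motion=[0,0.5,0,0,0,0],
)

```text
time_s: 11.22
position: [0.5246, 0.0786, 0.181]
tcp_rot: [[0.998, 0.0, -0.061], [0.061, -0.0, 0.998], [0.0, -1.0, -0.0]]
force: [-0.0, -0.8, -1.2]
opening: 0.286
```

Request:
jog_arm(
  motion=[0,0.5,0,0,0,0],
)

```text
time_s: 11.35
position: [0.5246, 0.0786, 0.1805]
tcp_rot: [[0.998, -0.0, -0.061], [0.061, 0.0, 0.998], [-0.0, -1.0, 0.0]]
force: [0.2, 0.0, -1.6]
opening: 0.289
```

Request:
jog_arm(
  motion=[0,0.5,0,0,0,0],
)

```text
time_s: 11.48
position: [0.5246, 0.0786, 0.1802]
tcp_rot: [[0.998, 0.0, -0.061], [0.061, 0.0, 0.998], [0.0, -1.0, 0.0]]
force: [-1.1, -0.1, 0.4]
opening: 0.281
```

Request:
jog_arm(
  motion=[0,0.5,0,0,0,0],
)

```text
time_s: 11.6
position: [0.5247, 0.0786, 0.1799]
tcp_rot: [[0.998, 0.0, -0.061], [0.061, -0.0, 0.998], [0.0, -1.0, -0.0]]
force: [-0.3, -0.4, 2.3]
opening: 0.287
```

Request:
jog_arm(
  motion=[0,0.5,0,0,0,0],
)

```text
time_s: 11.72
position: [0.5247, 0.0786, 0.1796]
tcp_rot: [[0.998, 0.0, -0.061], [0.061, 0.0, 0.998], [0.0, -1.0, -0.0]]
force: [-2.1, -0.0, 3.7]
opening: 0.289
```

Request:
jog_arm(
  motion=[0,0.5,0,0,0,0],
)

```text
time_s: 11.85
position: [0.5247, 0.0787, 0.179]
tcp_rot: [[0.998, 0.001, -0.061], [0.061, 0.0, 0.998], [0.001, -1.0, 0.0]]
force: [-1.7, -0.1, 5.0]
opening: 0.288
```

Request:
jog_arm(
  motion=[0,0.5,0,0,0,0],
)

```text
time_s: 11.98
position: [0.5247, 0.0787, 0.1783]
tcp_rot: [[0.998, 0.001, -0.061], [0.061, 0.0, 0.998], [0.001, -1.0, 0.0]]
force: [-1.6, 0.9, 4.6]
opening: 0.289
```

Request:
jog_arm(
  motion=[0,0.5,0,0,0,0,0,1,0,0,0,0],
)

```text
time_s: 12.22
position: [0.5247, 0.0788, 0.1772]
tcp_rot: [[0.998, 0.001, -0.061], [0.061, 0.0, 0.998], [0.001, -1.0, 0.0]]
force: [-0.8, 2.0, 4.2]
opening: 0.286
```

Request:
jog_arm(
  motion=[0,0.5,0,0,0,0,0,1,0,0,0,0],
)

```text
time_s: 12.48
position: [0.5247, 0.0791, 0.1763]
tcp_rot: [[0.998, 0.001, -0.06], [0.06, 0.001, 0.998], [0.001, -1.0, 0.001]]
force: [-1.1, 3.2, 6.7]
opening: 0.287
```

Request:
jog_arm(
  motion=[0,0.5,0,0,0,0],
)

```text
time_s: 12.6
position: [0.5248, 0.0792, 0.1758]
tcp_rot: [[0.998, 0.001, -0.06], [0.06, 0.001, 0.998], [0.001, -1.0, 0.001]]
force: [-1.0, 2.7, 6.5]
opening: 0.283
```

Request:
jog_arm(
  motion=[0,0.5,0,0,0,0],
)

```text
time_s: 12.72
position: [0.5248, 0.0794, 0.1754]
tcp_rot: [[0.998, 0.001, -0.06], [0.06, 0.002, 0.998], [0.001, -1.0, 0.002]]
force: [-1.2, 4.0, 6.7]
opening: 0.286
```

Request:
jog_arm(
  motion=[0,0.5,0,0,0,0],
)

```text
time_s: 12.85
position: [0.5248, 0.0795, 0.175]
tcp_rot: [[0.998, 0.001, -0.06], [0.06, 0.002, 0.998], [0.001, -1.0, 0.002]]
force: [-0.9, 4.4, 7.7]
opening: 0.281
```

Request:
jog_arm(
  motion=[0,0.5,0,0,0,0],
)

```text
time_s: 12.98
position: [0.5248, 0.0797, 0.1746]
tcp_rot: [[0.998, 0.001, -0.06], [0.06, 0.002, 0.998], [0.001, -1.0, 0.002]]
force: [-1.5, 4.3, 8.0]
opening: 0.287
```

Request:
jog_arm(
  motion=[0,-6,0,0,0,0,0,-15,0,0,0,0,0.5,-17,-36,0,0,0,0.5,-17,-72.5,0,0,0,0.5,-15,-72.5,0,0,0,0.5,-12.5,-72.5,0,0,0,0.5,-11.5,-72.5,0,0,0],
)

```text
time_s: 13.85
position: [0.5289, 0.007, 0.1851]
tcp_rot: [[0.998, -0.001, -0.062], [0.062, 0.0, 0.998], [-0.001, -1.0, 0.0]]
force: [-0.1, 0.5, -1.4]
opening: 0.288
```

Request:
jog_arm(
  motion=[0,0.5,0,0,0,0],
)

```text
time_s: 13.98
position: [0.5292, 0.0071, 0.1849]
tcp_rot: [[0.998, -0.001, -0.062], [0.062, 0.0, 0.998], [-0.0, -1.0, 0.0]]
force: [-0.5, -0.3, -2.6]
opening: 0.287
```

Request:
jog_arm(
  motion=[0,0.5,0,0,0,0],
)

```text
time_s: 14.1
position: [0.5295, 0.0068, 0.1845]
tcp_rot: [[0.998, 0.0, -0.062], [0.062, -0.0, 0.998], [0.0, -1.0, -0.0]]
force: [-0.2, 0.4, -2.3]
opening: 0.286
```

Request:
jog_arm(
  motion=[0,0.5,0,0,0,0],
)

```text
time_s: 14.22
position: [0.5295, 0.0066, 0.1841]
tcp_rot: [[0.998, 0.0, -0.061], [0.061, -0.0, 0.998], [0.0, -1.0, -0.0]]
force: [0.5, 0.2, -1.9]
opening: 0.287
```

Request:
jog_arm(
  motion=[0,0.5,0,0,0,0],
)

```text
time_s: 14.35
position: [0.5295, 0.0064, 0.1836]
tcp_rot: [[0.998, 0.0, -0.061], [0.061, -0.0, 0.998], [0.0, -1.0, -0.0]]
force: [-0.2, 0.0, -2.1]
opening: 0.286
```

Request:
jog_arm(
  motion=[0,0.5,0,0,0,0],
)

```text
time_s: 14.48
position: [0.5295, 0.0063, 0.183]
tcp_rot: [[0.998, 0.0, -0.061], [0.061, 0.0, 0.998], [0.0, -1.0, 0.0]]
force: [-0.1, -0.2, -1.4]
opening: 0.288
```

Request:
jog_arm(
  motion=[0,0.5,0,0,0,0],
)

```text
time_s: 14.6
position: [0.5296, 0.0063, 0.1828]
tcp_rot: [[0.998, 0.0, -0.061], [0.061, 0.0, 0.998], [0.0, -1.0, 0.0]]
force: [-0.8, -0.1, 0.5]
opening: 0.285
```

Request:
jog_arm(
  motion=[0,0.5,0,0,0,0],
)

```text
time_s: 14.72
position: [0.5296, 0.0063, 0.1824]
tcp_rot: [[0.998, 0.0, -0.061], [0.061, -0.0, 0.998], [0.0, -1.0, -0.0]]
force: [-1.7, 0.5, 3.3]
opening: 0.285
```

Request:
jog_arm(
  motion=[0,0.5,0,0,0,0],
)

```text
time_s: 14.85
position: [0.5296, 0.0062, 0.1821]
tcp_rot: [[0.998, 0.001, -0.061], [0.061, -0.0, 0.998], [0.001, -1.0, -0.0]]
force: [-0.9, 0.2, 4.2]
opening: 0.285
```

Request:
jog_arm(
  motion=[0,0.5,0,0,0,0],
)

```text
time_s: 14.98
position: [0.5297, 0.0061, 0.1816]
tcp_rot: [[0.998, 0.001, -0.061], [0.061, -0.001, 0.998], [0.001, -1.0, -0.001]]
force: [-1.0, -0.7, 4.9]
opening: 0.287
```

Request:
jog_arm(
  motion=[0,0.5,0,0,0,0,0,1,0,0,0,0],
)

```text
time_s: 15.22
position: [0.5298, 0.006, 0.1803]
tcp_rot: [[0.998, 0.001, -0.061], [0.061, -0.001, 0.998], [0.001, -1.0, -0.001]]
force: [-0.4, -0.7, 5.0]
opening: 0.287
```

Request:
jog_arm(
  motion=[0,0.5,0,0,0,0,0,1,0,0,0,0],
)

```text
time_s: 15.48
position: [0.5298, 0.0059, 0.1792]
tcp_rot: [[0.998, 0.001, -0.061], [0.061, -0.001, 0.998], [0.001, -1.0, -0.001]]
force: [-1.1, -2.1, 5.5]
opening: 0.288
```

Request:
jog_arm(
  motion=[0,0.5,0,0,0,0],
)

```text
time_s: 15.6
position: [0.5298, 0.0057, 0.1788]
tcp_rot: [[0.998, 0.001, -0.061], [0.061, -0.001, 0.998], [0.001, -1.0, -0.001]]
force: [-1.3, -1.2, 6.1]
opening: 0.288
```

Request:
jog_arm(
  motion=[0,0.5,0,0,0,0],
)

```text
time_s: 15.72
position: [0.5298, 0.0056, 0.1784]
tcp_rot: [[0.998, 0.001, -0.061], [0.061, -0.001, 0.998], [0.001, -1.0, -0.001]]
force: [-1.0, -2.4, 6.3]
opening: 0.288
```

Request:
jog_arm(
  motion=[0,0.5,0,0,0,0],
)

```text
time_s: 15.85
position: [0.5299, 0.0055, 0.178]
tcp_rot: [[0.998, 0.001, -0.061], [0.061, -0.002, 0.998], [0.001, -1.0, -0.002]]
force: [-1.5, -2.5, 6.8]
opening: 0.284
```

Request:
jog_arm(
  motion=[0,0.5,0,0,0,0],
)

```text
time_s: 15.98
position: [0.5299, 0.0053, 0.1776]
tcp_rot: [[0.998, 0.001, -0.062], [0.062, -0.002, 0.998], [0.001, -1.0, -0.002]]
force: [-2.7, -4.3, 8.7]
opening: 0.285
```

Request:
jog_arm(
  motion=[0,0.5,0,0,0,0],
)

```text
time_s: 16.1
position: [0.5299, 0.0052, 0.1772]
tcp_rot: [[0.998, 0.001, -0.062], [0.062, -0.002, 0.998], [0.001, -1.0, -0.002]]
force: [-2.2, -4.4, 8.7]
opening: 0.286
```

Request:
jog_arm(
  motion=[0,-5,0,0,0,0,0,-10,0,0,0,0,-0.5,-10,36,0,0,0,-0.5,-10,72.5,0,0,0,-0.5,-7,72.5,0,0,0,-0.5,-3,72.5,0,0,0,-0.5,-2,72.5,0,0,0,-0.5,-1.5,72.5,0,0,0],
)

```text
time_s: 17.1
position: [0.5246, 0.0779, 0.1778]
tcp_rot: [[0.998, -0.0, -0.06], [0.06, -0.0, 0.998], [-0.0, -1.0, 0.0]]
force: [0.0, 0.1, -1.5]
opening: 0.289
```

Request:
jog_arm(
  motion=[0,0.5,0,0,0,0],
)

```text
time_s: 17.23
position: [0.5247, 0.0781, 0.1775]
tcp_rot: [[0.998, 0.0, -0.06], [0.06, -0.0, 0.998], [0.0, -1.0, -0.0]]
force: [0.1, 0.1, -1.9]
opening: 0.286
```

Request:
jog_arm(
  motion=[0,0.5,0,0,0,0],
)

```text
time_s: 17.35
position: [0.5247, 0.0783, 0.1771]
tcp_rot: [[0.998, 0.0, -0.06], [0.06, -0.0, 0.998], [0.0, -1.0, -0.0]]
force: [0.1, -0.8, -1.6]
opening: 0.287
```

Request:
jog_arm(
  motion=[0,0.5,0,0,0,0],
)

```text
time_s: 17.48
position: [0.5246, 0.0785, 0.1766]
tcp_rot: [[0.998, 0.0, -0.061], [0.061, 0.0, 0.998], [0.0, -1.0, -0.0]]
force: [0.4, -0.1, -1.9]
opening: 0.286
```

Request:
jog_arm(
  motion=[0,0.5,0,0,0,0],
)

```text
time_s: 17.6
position: [0.5246, 0.0786, 0.1761]
tcp_rot: [[0.998, 0.0, -0.061], [0.061, 0.0, 0.998], [0.0, -1.0, 0.0]]
force: [-0.7, -0.1, -2.1]
opening: 0.289
```

Request:
jog_arm(
  motion=[0,0.5,0,0,0,0],
)

```text
time_s: 17.73
position: [0.5246, 0.0787, 0.1755]
tcp_rot: [[0.998, 0.0, -0.061], [0.061, 0.0, 0.998], [0.0, -1.0, 0.0]]
force: [-0.0, 0.0, -1.7]
opening: 0.287
```

Request:
jog_arm(
  motion=[0,0.5,0,0,0,0],
)

```text
time_s: 17.85
position: [0.5246, 0.0787, 0.1751]
tcp_rot: [[0.998, 0.0, -0.061], [0.061, 0.0, 0.998], [0.0, -1.0, 0.0]]
force: [0.9, 0.5, -0.4]
opening: 0.29
```

Request:
jog_arm(
  motion=[0,0.5,0,0,0,0,0,1,0,0,0,0],
)

```text
time_s: 18.1
position: [0.5247, 0.0787, 0.1745]
tcp_rot: [[0.998, 0.0, -0.061], [0.061, 0.0, 0.998], [0.0, -1.0, -0.0]]
force: [-0.9, 0.4, 4.0]
opening: 0.285
```

Request:
jog_arm(
  motion=[0,0.5,0,0,0,0],
)

```text
time_s: 18.23
position: [0.5247, 0.0787, 0.1741]
tcp_rot: [[0.998, 0.001, -0.061], [0.061, 0.0, 0.998], [0.001, -1.0, 0.0]]
force: [-1.2, 1.1, 4.8]
opening: 0.287
```

Request:
jog_arm(
  motion=[0,0.5,0,0,0,0],
)

```text
time_s: 18.35
position: [0.5247, 0.0787, 0.1735]
tcp_rot: [[0.998, 0.001, -0.061], [0.061, 0.0, 0.998], [0.001, -1.0, 0.0]]
force: [-1.3, 0.5, 5.3]
opening: 0.284
```

Request:
jog_arm(
  motion=[0,0.5,0,0,0,0,0,1,0,0,0,0],
)

```text
time_s: 18.6
position: [0.5247, 0.0788, 0.1724]
tcp_rot: [[0.998, 0.001, -0.061], [0.061, 0.0, 0.998], [0.001, -1.0, 0.0]]
force: [-0.7, 1.0, 4.7]
opening: 0.287
```

Request:
jog_arm(
  motion=[0,0.5,0,0,0,0,0,1,0,0,0,0],
)

```text
time_s: 18.85
position: [0.5248, 0.0789, 0.1715]
tcp_rot: [[0.998, 0.001, -0.061], [0.061, 0.001, 0.998], [0.001, -1.0, 0.001]]
force: [-2.1, 2.6, 6.0]
opening: 0.285
```

Request:
jog_arm(
  motion=[0,0.5,0,0,0,0],
)

```text
time_s: 18.98
position: [0.5248, 0.079, 0.171]
tcp_rot: [[0.998, 0.001, -0.06], [0.06, 0.001, 0.998], [0.001, -1.0, 0.001]]
force: [-1.4, 2.5, 7.2]
opening: 0.284
```

Request:
jog_arm(
  motion=[0,0.5,0,0,0,0],
)

```text
time_s: 19.1
position: [0.5247, 0.0792, 0.1706]
tcp_rot: [[0.998, 0.001, -0.06], [0.06, 0.001, 0.998], [0.001, -1.0, 0.001]]
force: [-2.0, 2.4, 7.5]
opening: 0.286
```

Request:
jog_arm(
  motion=[0,0.5,0,0,0,0],
)

```text
time_s: 19.23
position: [0.5247, 0.0793, 0.1701]
tcp_rot: [[0.998, 0.001, -0.06], [0.06, 0.001, 0.998], [0.001, -1.0, 0.001]]
force: [-2.6, 2.5, 8.1]
opening: 0.284
```

Request:
jog_arm(
  motion=[0,0.5,0,0,0,0],
)

```text
time_s: 19.35
position: [0.5247, 0.0794, 0.1697]
tcp_rot: [[0.998, 0.001, -0.06], [0.06, 0.002, 0.998], [0.001, -1.0, 0.002]]
force: [-2.4, 3.4, 9.1]
opening: 0.288
```

Request:
jog_arm(
  motion=[0,0.5,0,0,0,0],
)

```text
time_s: 19.48
position: [0.5247, 0.0795, 0.1693]
tcp_rot: [[0.998, 0.001, -0.06], [0.06, 0.002, 0.998], [0.001, -1.0, 0.002]]
force: [-2.2, 4.8, 8.6]
opening: 0.286
```

Request:
jog_arm(
  motion=[0,-7,0,0,0,0,0,-17,0,0,0,0,0.5,-17,-36,0,0,0,0.5,-17,-72.5,0,0,0,0.5,-15,-72.5,0,0,0,0.5,-13,-72.5,0,0,0,0.5,-12,-72.5,0,0,0,0.5,-11.5,-72.5,0,0,0],
)

```text
time_s: 20.48
position: [0.5292, 0.007, 0.1799]
tcp_rot: [[0.998, -0.0, -0.062], [0.062, 0.0, 0.998], [-0.0, -1.0, 0.0]]
force: [0.4, 0.1, -1.5]
opening: 0.282
```

Request:
jog_arm(
  motion=[0,0.5,0,0,0,0],
)

```text
time_s: 20.6
position: [0.5294, 0.0068, 0.1795]
tcp_rot: [[0.998, -0.0, -0.062], [0.062, 0.0, 0.998], [-0.0, -1.0, 0.0]]
force: [-0.1, -0.7, -2.2]
opening: 0.289
```

Request:
jog_arm(
  motion=[0,0.5,0,0,0,0],
)

```text
time_s: 20.72
position: [0.5295, 0.0065, 0.1791]
tcp_rot: [[0.998, 0.0, -0.061], [0.061, -0.0, 0.998], [0.0, -1.0, -0.0]]
force: [-0.4, 0.3, -1.2]
opening: 0.284
```

Request:
jog_arm(
  motion=[0,0.5,0,0,0,0],
)

```text
time_s: 20.85
position: [0.5295, 0.0064, 0.1786]
tcp_rot: [[0.998, 0.0, -0.061], [0.061, -0.0, 0.998], [0.0, -1.0, -0.0]]
force: [-0.7, -0.0, -2.0]
opening: 0.286
```

Request:
jog_arm(
  motion=[0,0.5,0,0,0,0],
)

```text
time_s: 20.98
position: [0.5295, 0.0063, 0.178]
tcp_rot: [[0.998, -0.0, -0.061], [0.061, 0.0, 0.998], [-0.0, -1.0, 0.0]]
force: [0.8, 0.4, -1.6]
opening: 0.283
```

Request:
jog_arm(
  motion=[0,0.5,0,0,0,0],
)

```text
time_s: 21.1
position: [0.5295, 0.0063, 0.1777]
tcp_rot: [[0.998, 0.0, -0.061], [0.061, 0.0, 0.998], [0.0, -1.0, 0.0]]
force: [0.3, 0.1, -0.4]
opening: 0.284
```

Request:
jog_arm(
  motion=[0,0.5,0,0,0,0],
)

```text
time_s: 21.22
position: [0.5296, 0.0062, 0.1774]
tcp_rot: [[0.998, 0.0, -0.061], [0.061, -0.0, 0.998], [0.0, -1.0, -0.0]]
force: [-0.6, -0.1, 2.1]
opening: 0.284
```

Contact at 0.178, so the right end is about 8 mm down. I'll take it to about 12 mm.

Request:
jog_arm(
  motion=[0,0.5,0,0,0,0,0,1,0,0,0,0],
)

```text
time_s: 21.48
position: [0.5297, 0.0061, 0.1766]
tcp_rot: [[0.998, 0.001, -0.061], [0.061, -0.0, 0.998], [0.001, -1.0, -0.001]]
force: [-1.5, -1.0, 4.3]
opening: 0.29
```

Request:
jog_arm(
  motion=[0,0.5,0,0,0,0,0,1,0,0,0,0],
)

```text
time_s: 21.72
position: [0.5297, 0.006, 0.1754]
tcp_rot: [[0.998, 0.001, -0.061], [0.061, -0.001, 0.998], [0.001, -1.0, -0.001]]
force: [-0.8, -0.3, 5.5]
opening: 0.287
```

Request:
jog_arm(
  motion=[0,0.5,0,0,0,0,0,1,0,0,0,0],
)

```text
time_s: 21.98
position: [0.5297, 0.0059, 0.1745]
tcp_rot: [[0.998, 0.001, -0.061], [0.061, -0.001, 0.998], [0.001, -1.0, -0.001]]
force: [-2.2, -1.1, 6.0]
opening: 0.286
```

Request:
jog_arm(
  motion=[0,0.5,0,0,0,0],
)

```text
time_s: 22.1
position: [0.5297, 0.0058, 0.174]
tcp_rot: [[0.998, 0.001, -0.061], [0.061, -0.001, 0.998], [0.001, -1.0, -0.001]]
force: [-1.0, -1.5, 6.2]
opening: 0.284
```

Request:
jog_arm(
  motion=[0,0.5,0,0,0,0],
)

```text
time_s: 22.22
position: [0.5297, 0.0058, 0.1735]
tcp_rot: [[0.998, 0.001, -0.061], [0.061, -0.001, 0.998], [0.001, -1.0, -0.001]]
force: [-0.9, -2.2, 6.7]
opening: 0.286
```

Request:
jog_arm(
  motion=[0,0.5,0,0,0,0],
)

```text
time_s: 22.35
position: [0.5297, 0.0056, 0.1731]
tcp_rot: [[0.998, 0.001, -0.061], [0.061, -0.001, 0.998], [0.001, -1.0, -0.001]]
force: [-2.4, -1.3, 6.4]
opening: 0.283
```

Request:
jog_arm(
  motion=[0,0.5,0,0,0,0],
)

```text
time_s: 22.48
position: [0.5298, 0.0055, 0.1727]
tcp_rot: [[0.998, 0.001, -0.062], [0.062, -0.002, 0.998], [0.001, -1.0, -0.002]]
force: [-1.8, -2.3, 6.9]
opening: 0.289
```

Request:
jog_arm(
  motion=[0,0.5,0,0,0,0],
)

```text
time_s: 22.6
position: [0.5298, 0.0054, 0.1723]
tcp_rot: [[0.998, 0.001, -0.062], [0.062, -0.002, 0.998], [0.001, -1.0, -0.002]]
force: [-2.5, -3.1, 9.0]
opening: 0.286
```

Request:
jog_arm(
  motion=[0,0.5,0,0,0,0],
)

```text
time_s: 22.72
position: [0.5298, 0.0053, 0.1719]
tcp_rot: [[0.998, 0.001, -0.062], [0.062, -0.002, 0.998], [0.001, -1.0, -0.002]]
force: [-1.8, -2.6, 7.8]
opening: 0.285
```

Request:
jog_arm(
  motion=[0,0.5,0,0,0,0],
)

```text
time_s: 22.85
position: [0.5298, 0.0051, 0.1715]
tcp_rot: [[0.998, 0.001, -0.062], [0.062, -0.002, 0.998], [0.001, -1.0, -0.002]]
force: [-2.0, -4.1, 8.6]
opening: 0.284
```

Request:
jog_arm(
  motion=[0,-6,0,0,0,0,0,-12,0,0,0,0,-0.5,-12,36,0,0,0,-0.5,-12,72.3,0,0,0,-0.5,-9,72.3,0,0,0,-0.5,-5,72.3,0,0,0,-0.5,-3,72.3,0,0,0,-0.5,-2,72.3,0,0,0],
)

```text
time_s: 23.85
position: [0.5246, 0.0776, 0.1723]
tcp_rot: [[0.998, -0.0, -0.06], [0.06, -0.0, 0.998], [-0.0, -1.0, -0.0]]
force: [0.2, 0.1, -2.3]
opening: 0.289
```

Request:
jog_arm(
  motion=[0,0.5,0,0,0,0],
)

```text
time_s: 23.98
position: [0.5247, 0.0778, 0.172]
tcp_rot: [[0.998, -0.0, -0.06], [0.06, -0.0, 0.998], [-0.0, -1.0, -0.0]]
force: [-0.0, 0.2, -1.7]
opening: 0.287
```

Request:
jog_arm(
  motion=[0,0.5,0,0,0,0],
)

```text
time_s: 24.1
position: [0.5247, 0.0781, 0.1716]
tcp_rot: [[0.998, 0.0, -0.06], [0.06, -0.0, 0.998], [0.0, -1.0, -0.0]]
force: [-0.3, -0.5, -2.5]
opening: 0.287
```

Request:
jog_arm(
  motion=[0,0.5,0,0,0,0],
)

```text
time_s: 24.22
position: [0.5247, 0.0783, 0.1711]
tcp_rot: [[0.998, 0.0, -0.061], [0.061, -0.0, 0.998], [0.0, -1.0, -0.0]]
force: [0.8, -0.3, -2.5]
opening: 0.284
```

Request:
jog_arm(
  motion=[0,0.5,0,0,0,0],
)

```text
time_s: 24.35
position: [0.5246, 0.0784, 0.1706]
tcp_rot: [[0.998, 0.0, -0.061], [0.061, -0.0, 0.998], [0.0, -1.0, -0.0]]
force: [-0.8, -0.6, -2.6]
opening: 0.286
```

Request:
jog_arm(
  motion=[0,0.5,0,0,0,0],
)

```text
time_s: 24.48
position: [0.5246, 0.0785, 0.1701]
tcp_rot: [[0.998, 0.0, -0.061], [0.061, -0.0, 0.998], [0.0, -1.0, -0.0]]
force: [0.8, 0.2, -2.1]
opening: 0.288
```

Request:
jog_arm(
  motion=[0,0.5,0,0,0,0,0,1,0,0,0,0],
)

```text
time_s: 24.72
position: [0.5247, 0.0784, 0.1694]
tcp_rot: [[0.998, 0.0, -0.061], [0.061, 0.0, 0.998], [0.0, -1.0, -0.0]]
force: [-1.9, 0.5, 1.9]
opening: 0.286
```

Request:
jog_arm(
  motion=[0,0.5,0,0,0,0],
)

```text
time_s: 24.85
position: [0.5247, 0.0784, 0.169]
tcp_rot: [[0.998, 0.0, -0.061], [0.061, 0.0, 0.998], [0.0, -1.0, -0.0]]
force: [-0.5, -0.3, 4.2]
opening: 0.288
```

Request:
jog_arm(
  motion=[0,0.5,0,0,0,0],
)

```text
time_s: 24.98
position: [0.5247, 0.0785, 0.1686]
tcp_rot: [[0.998, 0.001, -0.061], [0.061, 0.0, 0.998], [0.001, -1.0, 0.0]]
force: [-1.2, 0.2, 4.2]
opening: 0.288
```

Request:
jog_arm(
  motion=[0,0.5,0,0,0,0],
)

```text
time_s: 25.1
position: [0.5247, 0.0786, 0.168]
tcp_rot: [[0.998, 0.001, -0.061], [0.061, 0.0, 0.998], [0.001, -1.0, 0.0]]
force: [-1.1, 0.2, 4.7]
opening: 0.284
```

Request:
jog_arm(
  motion=[0,0.5,0,0,0,0,0,1,0,0,0,0],
)

```text
time_s: 25.35
position: [0.5247, 0.0786, 0.167]
tcp_rot: [[0.998, 0.001, -0.061], [0.061, 0.0, 0.998], [0.001, -1.0, 0.0]]
force: [-2.2, 0.9, 5.5]
opening: 0.282
```

Request:
jog_arm(
  motion=[0,0.5,0,0,0,0,0,1,0,0,0,0],
)

```text
time_s: 25.6
position: [0.5247, 0.0787, 0.1661]
tcp_rot: [[0.998, 0.001, -0.061], [0.061, 0.0, 0.998], [0.001, -1.0, 0.0]]
force: [-1.7, 1.1, 5.5]
opening: 0.288
```

Request:
jog_arm(
  motion=[0,0.5,0,0,0,0],
)

```text
time_s: 25.72
position: [0.5247, 0.0787, 0.1656]
tcp_rot: [[0.998, 0.001, -0.061], [0.061, 0.001, 0.998], [0.001, -1.0, 0.001]]
force: [-2.0, 1.9, 6.8]
opening: 0.286
```

Request:
jog_arm(
  motion=[0,0.5,0,0,0,0],
)

```text
time_s: 25.85
position: [0.5247, 0.0788, 0.1652]
tcp_rot: [[0.998, 0.001, -0.061], [0.061, 0.001, 0.998], [0.001, -1.0, 0.001]]
force: [-2.7, 1.6, 6.3]
opening: 0.287
```

Request:
jog_arm(
  motion=[0,0.5,0,0,0,0],
)

```text
time_s: 25.98
position: [0.5247, 0.0789, 0.1647]
tcp_rot: [[0.998, 0.001, -0.06], [0.06, 0.001, 0.998], [0.001, -1.0, 0.001]]
force: [-2.6, 2.1, 6.8]
opening: 0.289
```

Request:
jog_arm(
  motion=[0,0.5,0,0,0,0],
)

```text
time_s: 26.1
position: [0.5247, 0.0791, 0.1643]
tcp_rot: [[0.998, 0.001, -0.06], [0.06, 0.001, 0.998], [0.001, -1.0, 0.001]]
force: [-1.6, 2.8, 8.0]
opening: 0.288
```

Request:
jog_arm(
  motion=[0,0.5,0,0,0,0],
)

```text
time_s: 26.22
position: [0.5247, 0.0792, 0.1639]
tcp_rot: [[0.998, 0.001, -0.06], [0.06, 0.001, 0.998], [0.001, -1.0, 0.001]]
force: [-2.3, 3.5, 7.6]
opening: 0.287
```

Request:
jog_arm(
  motion=[0,-8,0,0,0,0,0,-18,0,0,0,0,0.5,-18,-36,0,0,0,0.5,-18,-72.3,0,0,0,0.5,-16,-72.3,0,0,0,0.5,-13,-72.3,0,0,0,0.5,-12,-72.3,0,0,0,0.5,-11.5,-72.3,0,0,0],
)

```text
time_s: 27.22
position: [0.5292, 0.0071, 0.1744]
tcp_rot: [[0.998, -0.001, -0.062], [0.062, 0.0, 0.998], [-0.0, -1.0, 0.0]]
force: [-0.1, -0.3, -1.0]
opening: 0.289
```

Request:
jog_arm(
  motion=[0,0.5,0,0,0,0],
)

```text
time_s: 27.35
position: [0.5294, 0.0068, 0.174]
tcp_rot: [[0.998, -0.0, -0.062], [0.062, 0.0, 0.998], [-0.0, -1.0, 0.0]]
force: [-0.2, -0.4, -2.1]
opening: 0.285
```

Request:
jog_arm(
  motion=[0,0.5,0,0,0,0],
)

```text
time_s: 27.48
position: [0.5295, 0.0065, 0.1736]
tcp_rot: [[0.998, 0.0, -0.061], [0.061, -0.0, 0.998], [0.0, -1.0, -0.0]]
force: [0.2, -0.5, -2.5]
opening: 0.284
```

Request:
jog_arm(
  motion=[0,0.5,0,0,0,0],
)

```text
time_s: 27.6
position: [0.5295, 0.0064, 0.1731]
tcp_rot: [[0.998, 0.0, -0.061], [0.061, -0.0, 0.998], [0.0, -1.0, -0.0]]
force: [0.4, -0.2, -2.1]
opening: 0.287
```

Request:
jog_arm(
  motion=[0,0.5,0,0,0,0],
)

```text
time_s: 27.72
position: [0.5295, 0.0063, 0.1725]
tcp_rot: [[0.998, 0.0, -0.061], [0.061, -0.0, 0.998], [0.0, -1.0, -0.0]]
force: [-0.4, -0.1, -2.2]
opening: 0.29
```

Request:
jog_arm(
  motion=[0,0.5,0,0,0,0],
)

```text
time_s: 27.85
position: [0.5295, 0.0062, 0.1721]
tcp_rot: [[0.998, 0.0, -0.061], [0.061, 0.0, 0.998], [0.0, -1.0, -0.0]]
force: [-1.4, 0.3, -0.6]
opening: 0.289
```

Request:
jog_arm(
  motion=[0,0.5,0,0,0,0],
)

```text
time_s: 27.98
position: [0.5296, 0.0062, 0.1718]
tcp_rot: [[0.998, 0.0, -0.061], [0.061, -0.0, 0.998], [0.0, -1.0, -0.0]]
force: [-0.4, 1.1, 1.4]
opening: 0.288
```

Request:
jog_arm(
  motion=[0,0.5,0,0,0,0,0,1,0,0,0,0],
)

```text
time_s: 28.22
position: [0.5296, 0.0062, 0.1711]
tcp_rot: [[0.998, 0.001, -0.061], [0.061, -0.0, 0.998], [0.001, -1.0, -0.0]]
force: [-1.2, -0.4, 6.0]
opening: 0.284
```

Request:
jog_arm(
  motion=[0,0.5,0,0,0,0,0,1,0,0,0,0],
)

```text
time_s: 28.48
position: [0.5296, 0.006, 0.1701]
tcp_rot: [[0.998, 0.001, -0.061], [0.061, -0.001, 0.998], [0.001, -1.0, -0.001]]
force: [-2.2, -1.0, 5.2]
opening: 0.286
```

Request:
jog_arm(
  motion=[0,0.5,0,0,0,0,0,1,0,0,0,0],
)

```text
time_s: 28.72
position: [0.5296, 0.0059, 0.1691]
tcp_rot: [[0.998, 0.001, -0.061], [0.061, -0.001, 0.998], [0.0, -1.0, -0.001]]
force: [-2.1, -0.4, 6.4]
opening: 0.28
```

Request:
jog_arm(
  motion=[0,0.5,0,0,0,0],
)

```text
time_s: 28.85
position: [0.5296, 0.0059, 0.1686]
tcp_rot: [[0.998, 0.001, -0.061], [0.061, -0.001, 0.998], [0.001, -1.0, -0.001]]
force: [-1.1, -0.8, 6.2]
opening: 0.285
```

Request:
jog_arm(
  motion=[0,0.5,0,0,0,0],
)

```text
time_s: 28.98
position: [0.5297, 0.0059, 0.1682]
tcp_rot: [[0.998, 0.001, -0.061], [0.061, -0.001, 0.998], [0.001, -1.0, -0.001]]
force: [-2.3, -0.8, 6.7]
opening: 0.286
```

Request:
jog_arm(
  motion=[0,0.5,0,0,0,0],
)

```text
time_s: 29.1
position: [0.5297, 0.0058, 0.1677]
tcp_rot: [[0.998, 0.001, -0.061], [0.061, -0.001, 0.998], [0.001, -1.0, -0.001]]
force: [-1.4, -0.6, 6.2]
opening: 0.28
```

Request:
jog_arm(
  motion=[0,0.5,0,0,0,0],
)

```text
time_s: 29.22
position: [0.5297, 0.0057, 0.1673]
tcp_rot: [[0.998, 0.001, -0.061], [0.061, -0.001, 0.998], [0.001, -1.0, -0.001]]
force: [-2.0, -1.1, 7.4]
opening: 0.285
```

Request:
jog_arm(
  motion=[0,0.5,0,0,0,0],
)

```text
time_s: 29.35
position: [0.5297, 0.0056, 0.1668]
tcp_rot: [[0.998, 0.001, -0.062], [0.062, -0.001, 0.998], [0.001, -1.0, -0.002]]
force: [-2.5, -1.4, 6.9]
opening: 0.286
```

Request:
jog_arm(
  motion=[0,-6,0,0,0,0,0,-16,0,0,0,0,-0.5,-16,36,0,0,0,-0.5,-16,72.3,0,0,0,-0.5,-11,72.3,0,0,0,-0.5,-6,72.3,0,0,0,-0.5,-3,72.3,0,0,0,-0.5,-1,72.3,0,0,0,-0.5,-0.5,72.3,0,0,0],
)

```text
time_s: 30.48
position: [0.5246, 0.0778, 0.1663]
tcp_rot: [[0.998, -0.0, -0.06], [0.06, -0.0, 0.998], [-0.0, -1.0, -0.0]]
force: [-0.6, 0.0, -2.7]
opening: 0.286
```

Request:
jog_arm(
  motion=[0,0.5,0,0,0,0],
)

```text
time_s: 30.6
position: [0.5247, 0.0781, 0.1661]
tcp_rot: [[0.998, 0.0, -0.06], [0.06, -0.0, 0.998], [0.0, -1.0, -0.0]]
force: [-0.2, -0.7, -1.8]
opening: 0.285
```

Request:
jog_arm(
  motion=[0,0.5,0,0,0,0],
)

```text
time_s: 30.72
position: [0.5247, 0.0783, 0.1656]
tcp_rot: [[0.998, 0.0, -0.061], [0.061, -0.0, 0.998], [0.0, -1.0, -0.0]]
force: [0.4, 0.1, -1.6]
opening: 0.287
```

Request:
jog_arm(
  motion=[0,0.5,0,0,0,0],
)

```text
time_s: 30.85
position: [0.5246, 0.0784, 0.1651]
tcp_rot: [[0.998, 0.0, -0.061], [0.061, -0.0, 0.998], [0.0, -1.0, -0.0]]
force: [-0.1, 0.1, -2.4]
opening: 0.282
```

Request:
jog_arm(
  motion=[0,0.5,0,0,0,0],
)

```text
time_s: 30.98
position: [0.5246, 0.0784, 0.1646]
tcp_rot: [[0.998, 0.0, -0.061], [0.061, -0.0, 0.998], [0.0, -1.0, -0.0]]
force: [0.2, -0.0, -1.5]
opening: 0.285
```

Request:
jog_arm(
  motion=[0,0.5,0,0,0,0],
)

```text
time_s: 31.1
position: [0.5246, 0.0784, 0.1642]
tcp_rot: [[0.998, 0.0, -0.061], [0.061, 0.0, 0.998], [0.0, -1.0, -0.0]]
force: [-0.7, 0.2, 0.2]
opening: 0.29
```

Request:
jog_arm(
  motion=[0,0.5,0,0,0,0],
)

```text
time_s: 31.22
position: [0.5247, 0.0785, 0.1639]
tcp_rot: [[0.998, 0.0, -0.061], [0.061, 0.0, 0.998], [0.0, -1.0, -0.0]]
force: [-0.7, 0.4, 2.0]
opening: 0.288
```

Request:
jog_arm(
  motion=[0,0.5,0,0,0,0],
)

```text
time_s: 31.35
position: [0.5247, 0.0785, 0.1636]
tcp_rot: [[0.998, 0.0, -0.061], [0.061, 0.0, 0.998], [0.0, -1.0, -0.0]]
force: [-1.9, 0.2, 5.2]
opening: 0.289
```

Request:
jog_arm(
  motion=[0,0.5,0,0,0,0],
)

```text
time_s: 31.48
position: [0.5247, 0.0785, 0.1632]
tcp_rot: [[0.998, 0.001, -0.061], [0.061, 0.0, 0.998], [0.001, -1.0, 0.0]]
force: [-0.4, -0.1, 5.2]
opening: 0.286
```

Request:
jog_arm(
  motion=[0,0.5,0,0,0,0],
)

```text
time_s: 31.6
position: [0.5247, 0.0785, 0.1627]
tcp_rot: [[0.998, 0.001, -0.061], [0.061, 0.0, 0.998], [0.001, -1.0, 0.0]]
force: [-2.3, 0.2, 5.9]
opening: 0.286
```

Request:
jog_arm(
  motion=[0,0.5,0,0,0,0],
)

```text
time_s: 31.72
position: [0.5247, 0.0785, 0.1622]
tcp_rot: [[0.998, 0.001, -0.061], [0.061, 0.0, 0.998], [0.001, -1.0, 0.0]]
force: [-1.7, 0.8, 5.5]
opening: 0.289
```

Request:
jog_arm(
  motion=[0,0.5,0,0,0,0],
)

```text
time_s: 31.85
position: [0.5247, 0.0786, 0.1617]
tcp_rot: [[0.998, 0.001, -0.061], [0.061, 0.0, 0.998], [0.001, -1.0, 0.0]]
force: [-1.8, 0.0, 5.5]
opening: 0.289
```

Request:
jog_arm(
  motion=[0,0.5,0,0,0,0],
)

```text
time_s: 31.98
position: [0.5247, 0.0786, 0.1612]
tcp_rot: [[0.998, 0.001, -0.061], [0.061, 0.0, 0.998], [0.001, -1.0, 0.0]]
force: [-1.5, 0.5, 5.5]
opening: 0.284
```

Request:
jog_arm(
  motion=[0,0.5,0,0,0,0],
)

```text
time_s: 32.1
position: [0.5246, 0.0787, 0.1604]
tcp_rot: [[0.998, 0.001, -0.061], [0.061, 0.0, 0.998], [0.001, -1.0, 0.0]]
force: [-1.4, 0.9, 2.4]
opening: 0.287
```

Request:
jog_arm(
  motion=[0,0.5,0,0,0,0],
)

```text
time_s: 32.22
position: [0.5246, 0.0784, 0.1592]
tcp_rot: [[0.998, 0.0, -0.061], [0.061, -0.0, 0.998], [0.0, -1.0, -0.0]]
force: [-0.0, 0.3, -1.3]
opening: 0.29
```

Request:
jog_arm(
  motion=[0,0.5,0,0,0,0],
)

```text
time_s: 32.35
position: [0.5244, 0.0783, 0.1584]
tcp_rot: [[0.998, -0.001, -0.061], [0.061, -0.0, 0.998], [-0.001, -1.0, -0.0]]
force: [-1.1, -0.4, -2.6]
opening: 0.289
```

The force dropped away, so I'll lift the mallet and look.

Request:
jog_arm(
  motion=[0,-6,0,0,0,0,0,-16,0,0,0,0,0,-40,0,0,0,0,0,-60,0,0,0,0,0,-60,-60,0,0,0,0,-60,-120,0,0,0,0,-60,-180,0,0,0,0,-60,-180,0,0,0],
)

```text
time_s: 33.35
position: [0.5368, -0.1061, 0.2201]
tcp_rot: [[0.998, 0.003, -0.055], [0.055, -0.003, 0.998], [0.003, -1.0, -0.003]]
force: [0.4, 0.8, -2.7]
opening: 0.286
```

```bash
python3 - <<'E'
from h import *
print(bot.read_state()['position'],bot.read_state()['time_s'])
out=[]
for n in ['scene','top']:
    im,d=bot.capture(n); P=pts(n,d); hsv=cv2.cvtColor(im,cv2.COLOR_RGB2HSV)
    x,y,z=P[...,0],P[...,1],P[...,2]
    b=(d>0)&(hsv[...,0]>100)&(hsv[...,0]<125)&(hsv[...,1]>150)&(x>.45)&(x<.6)&(y>-.05)&(y<.15)
    print(n,b.sum(),np.percentile(P[b],[5,50,95],0).round(3).tolist())
    save(n+'4.png',im)
    if n=='scene': save('s4z.png',cv2.resize(im[190:300,195:325],(600,508),interpolation=2))
E
```

```text
[ 0.53682023 -0.10609868  0.22008228] 33.35
scene 891 [[0.499, -0.007, 0.014], [0.505, 0.039, 0.035], [0.509, 0.089, 0.062]]
top 37 [[0.508, 0.065, 0.066], [0.537, 0.09, 0.069], [0.545, 0.093, 0.18]]
```

View pics/s4z.png

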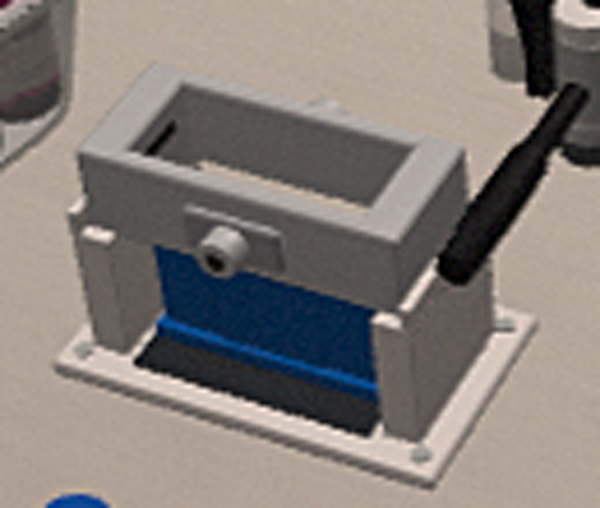

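View pics/top4.png

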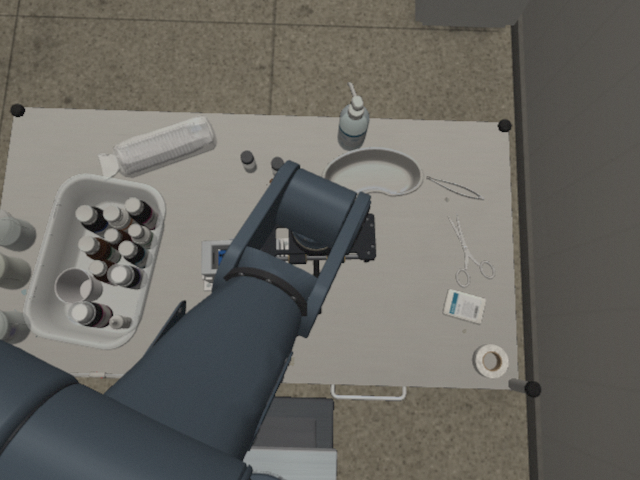

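The adapter lies flat on the mat under the empty frame, with its flange around (270,360) in the crop. I'll put the mallet back where it stood.

```bash
python3 - <<'E'
from h import *
print(step([.462,-.252,.07],3)); print(step([.462,-.252,.22],3))
E
```

```text
[-82.0, 149.3, -145.8, -0.04, 0.37, -0.0]
[-82.0, -0.7, -145.7, -0.04, 0.37, -0.0]
```

Request:
jog_arm(
  motion=[-30,0,-50,0,0.3,0,-55,0,-100,0,0.3,0,-82,0,-146,0,0.3,0,-82,40,-146,0,0.3,0,-82,90,-146,0,0.3,0,-82,130,-146,0,0.3,0,-82,149,-146,0,0.3,0,-82,155,-146,0,0.3,0,-82,160,-146,0,0.3,0,-82,163,-146,0,0.3,0,-82,164,-146,0,0.3,0,-82,164,-146,0,0.3,0],
)

```text
time_s: 34.95
position: [0.4627, -0.2522, 0.0555]
tcp_rot: [[0.998, 0.001, -0.056], [0.056, -0.001, 0.998], [0.001, -1.0, -0.001]]
force: [-0.5, -0.9, -2.4]
opening: 0.287
```

Request:
jog_arm(
  motion=[0,1,0,0,0,0,0,2,0,0,0,0,0,2,0,0,0,0],
)

```text
time_s: 35.33
position: [0.4625, -0.252, 0.053]
tcp_rot: [[0.998, -0.0, -0.056], [0.056, 0.0, 0.998], [-0.0, -1.0, 0.0]]
force: [-0.4, 0.0, -2.9]
opening: 0.284
```

Request:
jog_arm(
  motion=[0,1,0,0,0,0,0,1.5,0,0,0,0,0,2,0,0,0,0,0,2,0,0,0,0],
)

```text
time_s: 35.83
position: [0.4626, -0.252, 0.051]
tcp_rot: [[0.998, -0.0, -0.056], [0.056, 0.0, 0.998], [-0.0, -1.0, 0.0]]
force: [-0.1, 0.3, -2.6]
opening: 0.285
```

Request:
jog_arm(
  motion=[0,0.5,0,0,0,0,0,0.5,0,0,0,0],
)

```text
time_s: 36.08
position: [0.4626, -0.252, 0.0506]
tcp_rot: [[0.998, 0.0, -0.056], [0.056, -0.0, 0.998], [0.0, -1.0, -0.0]]
force: [0.2, 0.7, -1.2]
opening: 0.286
```

Request:
jog_arm(
  motion=[0,0.5,0,0,0,0,0,0.5,0,0,0,0],
)

```text
time_s: 36.33
position: [0.4626, -0.252, 0.0503]
tcp_rot: [[0.998, 0.0, -0.056], [0.056, -0.0, 0.998], [0.0, -1.0, -0.0]]
force: [-0.5, -0.3, 0.0]
opening: 0.288
```

Contact with the table. Now I open the gripper, then lift straight up.

Request:
jog_arm(
  motion=[0,0,0,0,0,0,0,0,0,0,0,0,0,0,0,0,0,0,0,0,0,0,0,0,0,0,0,0,0,0,0,0,0,0,0,0,0,0,0,0,0,0,0,0,0,0,0,0],
  gripper=1.0,
)

```text
time_s: 37.33
position: [0.4626, -0.252, 0.05]
tcp_rot: [[0.998, 0.0, -0.056], [0.056, -0.0, 0.998], [0.0, -1.0, -0.0]]
force: [-0.2, -0.3, 0.5]
opening: 0.99
```

Request:
jog_arm(
  motion=[0,-10,0,0,0,0,0,-40,0,0,0,0,0,-90,0,0,0,0,0,-150,0,0,0,0,0,-190,0,0,0,0,0,-200,0,0,0,0,0,-200,0,0,0,0,0,-200,0,0,0,0],
)

```text
time_s: 38.33
position: [0.4616, -0.2512, 0.2484]
tcp_rot: [[0.998, -0.003, -0.056], [0.056, 0.003, 0.998], [-0.003, -1.0, 0.003]]
force: [0.1, 0.4, -1.0]
opening: 1.005
```

```bash
python3 - <<'E'
from h import *
s=bot.read_state();print(s['position'],s['force'],s['time_s'],s['opening'])
im,d=bot.capture('scene'); save('s5.png',im); np.savez('/tmp/s5.npz',im=im,d=d)
im,d=bot.capture('wrist'); save('w5.png',im);P=pts('wrist',d,s)
x,y,z=P[...,0],P[...,1],P[...,2]
m=(d>0)&(z>.06)&(z<.085)&(abs(x-.461)<.04)&(abs(y+.251)<.04); print(m.sum(),np.median(P[m],0))
E
```

```text
[ 0.46161976 -0.25119598  0.24838564] [ 0.08441665  0.40243654 -0.96997366] 38.325 1.0050192524655113
753 [ 0.46332364 -0.2525265   0.07116296]
```

View pics/s5.png

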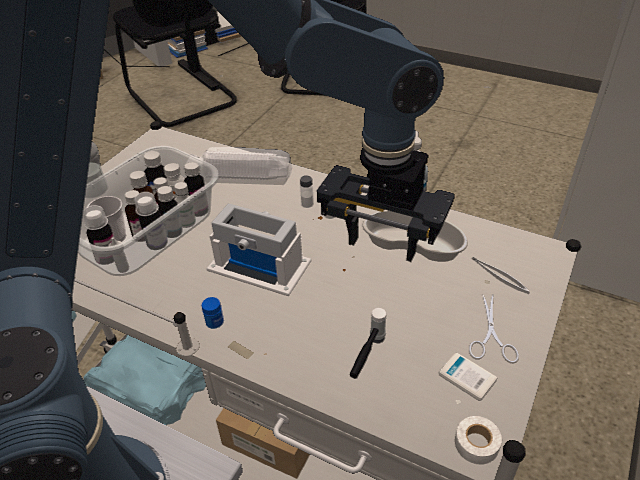

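View pics/w5.png

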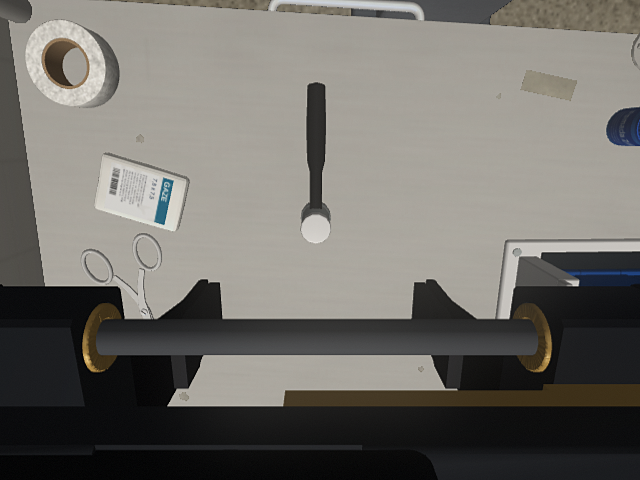

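The mallet stands upright at scene (378,322). The adapter lies on the mat at (250,262). The jar (213,312) and the visible vial (306,190) have not moved, and the gripper is clear of everything. Handing in.

```bash
python3 -c "
from rig import bot
print(bot.hand_in())"
```

```text
the job is handed in; nothing more can be done
None
```

The adapter is out and lying flat on the mat, and the mallet is back on its rubber face where it started. The job was handed in at about 38 s of the 70 s allowed.

- **Tapping:** I pressed the right and left feet in turn, four presses on each, in small steps. The highest force I read was about 11.5 N. The two ends stayed within about 3 mm of each other in height, and the adapter let go at about 19 mm down.
- **Final checks:** The scene picture shows the adapter under the empty frame. The wrist camera puts the mallet head's top at z = 71 mm, within about 1 mm of where it started. The jar has not moved.
- **Not checked:** In the last scene picture one vial stands where it was, but the gripper hides the other. The arm never came near either vial.
- **Disagreements:** The cameras differed by 1–3 mm on where things were. I settled the foot heights by touch, and they matched the depth estimates to within about 0.5 mm.

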